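Hold the model clamp's jaw back off its ratchet

ROBOT

A 6-joint arm with a two-finger parallel gripper is mounted at the origin on the work surface. World frame = base frame: x ahead of the robot, y to its left, z up, the work surface at z = 0. Lengths are in mm, angles in rad, forces in N, time in s.
With the tool pointing down it reaches from about 425 to 925 mm from the base axis. Payload 12.5 kg.
Tool frame: the origin (TCP) lies midway between the tips of the shut fingers; the grasp point (between the pads) lies 19 mm behind it; z points along the fingers, x is the direction in which the jaws open and shut, and the axes are right-handed (so a half turn about z gives the same grasp; the last joint's range is limited). The gripper opens to 85 mm and grips with 20 to 120 N. Pads are 22 mm wide; open, the fingers measure 114 mm over their backs; the gripper's body (76 mm by 85 mm) begins 54 mm behind the grasp point. The pads swing forward as they close: fully open they stand 13 mm farther back than shut.
Start: joints at [-1.386, 0.491, 1.559, -0, 1.092, -0.106], TCP at [179.222, -598.772, 196.827] pointing down, gripper open.
Joint ranges: [-3.1, 3.1], [-0.84, 2.19], [0.05, 2.79], [-1.13, 4.28], [0.06, 2.93], [-2.69, 2.69]. Speed limits (rad/s): [2.22, 2.22, 2.79, 3.14, 3.14, 3.14].

INTERFACE

Orientations are given as a rotation vector (axis times angle).
In Python, from plant import env, grab_frame, camera_info gives the robot as it stands. The module is installed in compiled form; this text tells all that it offers.
- The arm moves only by the tool carry_out, never from a script. Its arguments are lists of equal length, an entry for each row: "linear": the shift along the tool's x, y, z normalised to -1 to 1, where 1 is 0.12 m, a list of three; "twist": the turn about the tool's z normalised to -1 to 1, where 1 is 2 rad. In form: {"linear": [[tx, ty, tz], ...], "twist": [twist, ...]}. A call has 1 to 8 rows; each row is the pose to reach, as a shift and turn from the pose commanded when the call began, along the tool's axes at that moment; what a row does not reach only later rows make up. A row lasts 1/10 s, in which the tool goes at most 50 mm and 8.59 degrees, less where a joint would pass 70% of its speed; a pose out of reach is approached as far as the arm can. A call with a number of a shift or a turn outside -1 to 1 is refused whole. A call with a gripper value outside its range is refused whole. "claw" is the opening, from -1 (shut) to 1 (fully open), set as the call begins (left out, the last holds). The fingers move at their own pace and stop on an object; the grip force is fixed at half the most. Time passes only in rows, so rows that repeat a pose let the fingers close. It gives the time, the measured TCP pose, the force and the opening at its end, in the units of the state.
- env.get_obs(): the state, without advancing time (a new reading comes with each control period).
- grab_frame(name): name is "scene" or "top"; returns (picture, depth): 480x640x3 uint8, blue, green, red; 480x640 float32, mm along the optical axis (not along the pixel's ray), 0 where there is no reading.
- camera_info(name): a dict with "mtx" (3x3 intrinsics, pixels), "D" ([k1, k2, p1, p2, k3] as OpenCV has them; the pictures are not rectified), "R" (3x3) and "t" (3): a world point X has camera coordinates R X + t. Camera axes: x right, y down, z forward; pixel columns grow to the right and rows downward; lengths in mm; the calibration is good to about 2 mm. A picture is of the moment at which its call begins. camera_info takes no time and is no camera call.
- env.finish_job(): hands the job in, once; it reports no verdict.
The state is a dict: "t": time; "joint_positions": joint angles; "qd": joint speeds; "joint_efforts": joint torques, N m; "ee_pos": TCP position; "eef_rot": TCP orientation; "contact_force": force on the tool from outside, world axes, zero at the start; "ft_torque": the same for the moment, N m; "grip_width": opening from 0.0 (shut) to 1.0 (fully open).
Only numpy, scipy, OpenCV 4.12 (cv2) and the standard library are available. Lean on these libraries where they do the work, as an engineer would, in place of code of your own. Each camera call takes 0.05 s, during which the arm holds its last target. There are 200 camera calls.

TASK

The sprung jaw of the model clamp is parked on its ratchet, just clear of the plaster cast. Press the yellow safety plunger all the way down, then push the red thumb tab back past the click that throws the brass pawl up off the ratchet, and finish while still holding the tab back there against the spring: I will line up the cast while you hold. Never let the jaw spring forward onto the cast, and leave the cast and the things around the clamp where they are.

Things in the scene. Friction and masses are not known exactly. Their poses are not given: they have to be found in the camera images.
- clamp: model clamp fixed to the bench: blue round foot 124 mm across, aluminium bed 167 x 84 mm, top 60 mm high. Origin on the bench, z up, +x = the way the jaw is pushed back. Fixed posts at x -65, y +-22 mm, 86 high. Jaw plate 54 wide, 89 high, its back at x -5 mm + slide value; from there to the thumb tab all is below 76 mm for |y| < 28. Plunger on the -y side, pawl on the +y side.
- jaw (a joint): slide of the sprung jaw, m: 0 forward, 0.034 back stop. Spring pushes it forward: 11 N at 0.011, 14 N at 0.034; clicks need about 2 N more. Starts held by the ratchet at about 0.011 (next tooth 0.018). A stop blocks it at 0.022 while the plunger is up. With the plunger down it goes on; at about 0.027 a cam throws the pawl up, and then only the hand holds it: let go, it springs onto the cast.
- thumb_tab: red ribbed upright thumb tab on the jaw's slide: 8 mm thick (clamp x), 34 mm wide (clamp y), red from 84 to 110 mm above the bench, free in front and behind above 76 mm. Its origin is at bench height on the clamp's x axis at x = slide value: use point tab_face for the place to push.
- tab_face (a point): centre of the tab's front face, the one to push towards clamp +x; it faces the jaw plate 63 mm away. 97 mm above the bench, on clamp y = 0, at x = 58 mm + slide value
- plunger (a joint): safety plunger, m: 0 = up, 0.009 = fully down on its stop. Over-centre spring: it resists with 5 N at first, snaps down by itself past half way and stays down.
- plunger_top (a point): centre of the top of the plunger's round yellow head (23 mm across, 7 mm thick); 95 mm above the bench when up, 86 when down, at x = 40, y = -45 mm in the clamp's frame. Room on all sides of the head above 88 mm, but for the thumb tab.
- pawl (a joint): brass pawl with a yellow flag on the +y side, rad: near 0 (up to 0.15 over a tooth) = down in the ratchet; 1.0 = thrown up clear, where it stays. Its dark bracket stands at x -2 to 22, y 31 to 53 mm in the clamp's frame and is 104 mm high.
- pawl_tip (a point): tip of the pawl; at x = 40, y = 34 mm in the clamp's frame, 70 mm above the bench when down; thrown up, at x = 33, 99 mm above the bench
- cast: the yellowish stone dental cast, loose, standing on the bed between the two posts and the jaw: 48 x 62 x 31 mm, origin centre of its underside (60 mm above the bench), flat back to +x
- jaw_pad: black rubber pad on the jaw's front, facing the cast; moves with the slide; origin as the thumb tab's, the pad's face at x = -18 mm plus the slide's value
- other_cast: white plaster cast standing on the bench beside the clamp, 48 x 62 x 31 mm, origin centre of its underside; leave it alone
- wax_tin: round flat aluminium tin on the bench, 74 mm across, 26 mm high, origin centre of its underside; leave it alone
- jar: small amber jar with white lid on the bench, 54 mm across, 55 mm high, origin centre of its underside; leave it alone
Not all that is in view belongs to the job. There is more than one size of the clamp; the job needs the largest.

How it is judged (in metres and radians):
On the way, in this order (a step that is already met when the one before it is completed fails the run):
1. the safety plunger is pressed down to its stop, the jaw still on its ratchet (value of joint plunger above 0.008 m and value of joint pawl below 0.3 rad), for 0.2 s.
2. the jaw is pushed back past the click: the pawl is thrown up and the fingers carry the spring (value of joint pawl above 0.7 rad and value of joint jaw above 0.022 m and contact force between the fingers and thumb_tab above 5 N), for 0.3 s.
At the end, for the whole second after the job is handed in: Fingers press the red tab with over 5 N; jaw at rest over 22 mm back, pawl up (over 0.7 rad), plunger still down (over 8 mm), so only the robot holds the jaw; cast upright in its place on the bed (within 6 mm); the three things around within 20 mm of where they were (all of step 2 and velocity of joint jaw between -0.01 and 0.01 m/s and value of joint plunger above 0.008 m and height (world z) of cast above 0.056 m and angle between cast's own z axis and vertical below 0.1 rad and x of cast in the frame of clamp between -0.04 and -0.028 m and distance of each of other_cast, wax_tin, jar from where it was at the start of the episode below 0.02 m); the arm keeps its last pose, push and grip.
It fails at once if the jaw springs forward past the first ratchet tooth (value of joint jaw below 0.009 m).
It fails at once if the jaw touches the cast (contact force between jaw_pad and cast above 0.5 N).
It fails at once if the cast in the clamp is displaced (distance of cast from where it was at the start of the episode above 0.006 m).
It fails at once if a bystander is knocked away (distance of any of other_cast, wax_tin, jar from where it was at the start of the episode above 0.02 m).
It also fails if it takes over 38 s, if anything falls off the work surface, if the arm or the gripper's body presses on something with over 40 N, if the wrist force passes 120 N, or if a joint passes its speed limit or range.

## Working session

There is one attempt and no reset: what is moved stays moved. The work goes in short steps, Python scripts to look and compute and a tool call to move; the robot and the scene stay as the last step left them, time stands still between calls to the robot, and variables do not carry over. Pictures are saved under pics/ and viewed, about 8 in all and at most 12, crops included, and the job is handed in when it is done.

Besides the shell and the picture viewer there is one more tool, called after "Emit:" as name(argument=value, ...), one argument or row to a line, values as JSON. carry_out: Moves the arm, as the interface text tells. Scaled input: -1 to 1 covers 0.12 m each way for a shift and 2 rad each way for a turn. Its arguments: {"type":"object","properties":{"linear":{"type":"array","items":{"type":"array","items":{"type":"number","minimum":-1,"maximum":1}}},"twist":{"type":"array","items":{"type":"number","minimum":-1,"maximum":1}},"claw":{"type":"number"}},"required":["linear","twist"]}

```bash
mkdir -p pics; cat > h.py <<'E'
import numpy as np,cv2
from plant import env,grab_frame,camera_info
def snap(n,f):
    p,d=grab_frame(n); cv2.imwrite(f'pics/{f}.png',p); np.savez(f'pics/{f}.npz',p=p,d=d); return p,d
def ray(n,uv):
    c=camera_info(n);K,D,R,t=[np.array(c[k],float) for k in('mtx','D','R','t')]
    q=cv2.undistortPoints(np.array(uv,float).reshape(-1,1,2),K,D).reshape(-1,2)
    v=np.c_[q,np.ones(len(q))]
    return -R.T@t, v@R, v, R, t
def onplane(n,uv,z):
    o,w,*_=ray(n,uv); return o+w*((z-o[2])/w[:,2])[:,None]
def deproj(n,uv,d):
    o,w,*_=ray(n,uv); return o+w*np.array(d,float).reshape(-1,1)
def proj(n,X):
    c=camera_info(n);K,D,R,t=[np.array(c[k],float) for k in('mtx','D','R','t')]
    return cv2.projectPoints(np.array(X,float).reshape(-1,1,3),cv2.Rodrigues(R)[0],t,K,D)[0].reshape(-1,2)
E
python3 - <<'E'
from h import *
a,_=snap('scene','s0');b,_=snap('top','t0')
for n in('scene','top'):
    c=camera_info(n);print(n,np.array(c['mtx']).round(1).tolist(),(-np.array(c['R']).T@np.array(c['t'])).round(0),np.array(c['R']).round(2).tolist())
print(env.get_obs())
E
```

```text
scene [[617.6, 0.0, 313.3], [0.0, 617.6, 235.0], [0.0, 0.0, 1.0]] [1180. -402.  638.] [[0.56, 0.83, 0.02], [0.47, -0.3, -0.83], [-0.68, 0.47, -0.56]]
top [[462.9, 0.0, 322.2], [0.0, 462.9, 245.0], [0.0, 0.0, 1.0]] [469.  31. 852.] [[0.0, -1.0, 0.01], [-1.0, -0.0, -0.09], [0.09, -0.01, -1.0]]
{'t': 0.1, 'joint_positions': array([-1.38563008e+00,  4.91527187e-01,  1.55939801e+00, -3.41290777e-06,
        1.09171375e+00, -1.05608130e-01]), 'qd': array([-0.00021854, -0.00192207, -0.00293245,  0.00048131,  0.00035109,
        0.00160509]), 'joint_efforts': array([ 3.85458843e-03, -6.19445801e+01, -2.62026697e+01, -9.85330848e-05,
        2.84799324e-03, -6.32121828e-05]), 'ee_pos': array([ 179.15522642, -598.52044008,  196.2655864 ]), 'eef_rot': array([-2.51927127e+00,  1.87574776e+00,  1.21039452e-03]), 'contact_force': array([0.07680274, 0.83029491, 0.54490265]), 'ft_torque': array([-0.04734517,  0.00534411, -0.01862611]), 'grip_width': 0.997393596163406}
```

View pics/s0.png

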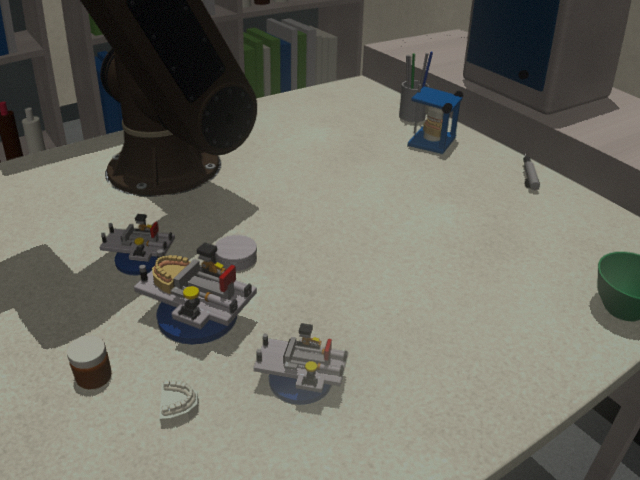

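View pics/t0.png

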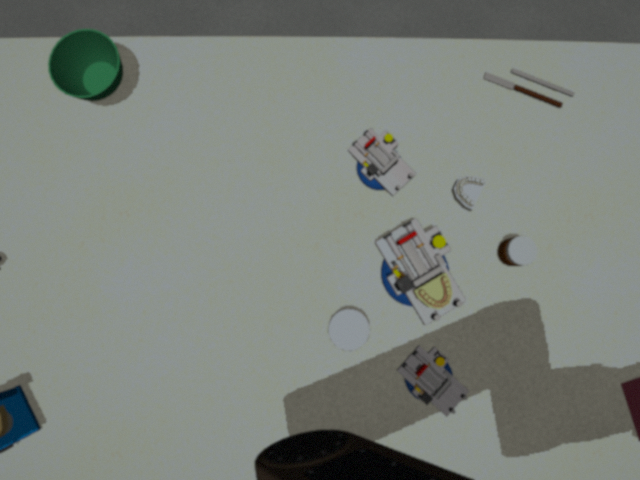

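The candidate clamps in scene/top pixels are (197,290)/(420,265), (300,360)/(380,160) and (138,245)/(432,380). The first is the largest and the only one holding a yellowish cast. Next I'll measure it and crop it.

```bash
python3 - <<'E'
from h import *
def blobs(p,lo,hi,lo2=None,hi2=None,mn=15):
    h=cv2.cvtColor(p,cv2.COLOR_BGR2HSV); m=cv2.inRange(h,lo,hi)
    if lo2: m|=cv2.inRange(h,lo2,hi2)
    n,l,s,c=cv2.connectedComponentsWithStats(m)
    return [(c[i],s[i]) for i in range(1,n) if s[i,4]>=mn]
for n,f,box in(('top','t0',(370,205,100,125)),('scene','s0',(125,230,145,115))):
    p=np.load(f'pics/{f}.npz')['p'];x,y,w,hh=box
    cr=p[y:y+hh,x:x+w]
    for nm,a,z in(('red',((0,150,70),(8,255,255),(172,150,70),(180,255,255)),110),('yel',((22,190,110),(33,255,255)),95),('blue',((100,120,40),(130,255,255)),0)):
        for c,s in blobs(cr,*a):
            uv=c+[x,y]; print(n,nm,uv.round(1),s.tolist(),onplane(n,[uv],z).round(1)[0])
    cv2.imwrite(f'pics/{n}_c.png',cv2.resize(cr,None,fx=5,fy=5,interpolation=cv2.INTER_CUBIC))
a=cv2.imread('pics/top_c.png');b=cv2.imread('pics/scene_c.png')
b=cv2.resize(b,(580,460));H=600;a=cv2.resize(a,(400,500))
o=np.zeros((500,800,3),np.uint8);o[:500,:320]=cv2.resize(a,(320,400))[:0].shape[0] or 0
o[:400,:320]=cv2.resize(a,(320,400));o[:381,320:]=cv2.resize(b,(480,381));cv2.imwrite('pics/crop1.png',o[:400])
E
```

```text
top red [406.5 237.6] [28, 27, 18, 12, 79] [ 545.4 -112.4  110. ]
top yel [438.5 241.2] [63, 31, 12, 11, 112] [ 541.3 -168.3   95. ]
top yel [396.4 272.4] [24, 64, 6, 8, 27] [489.7 -98.   95. ]
top blue [392.1 285.5] [12, 56, 29, 44, 304] [ 468.2 -106.     0. ]
scene red [226.  272.7] [94, 35, 16, 17, 94] [ 549.8 -114.8  110. ]
scene yel [218.5 265. ] [90, 33, 8, 5, 26] [ 509.5 -107.4   95. ]
scene yel [190.6 291. ] [59, 56, 15, 11, 122] [ 542.9 -167.5   95. ]
scene blue [136.6 264.8] [0, 24, 31, 20, 304] [ 315.7 -176.8    0. ]
scene blue [179.  325.4] [32, 74, 64, 35, 618] [ 497.7 -176.7    0. ]
```

View pics/crop1.png

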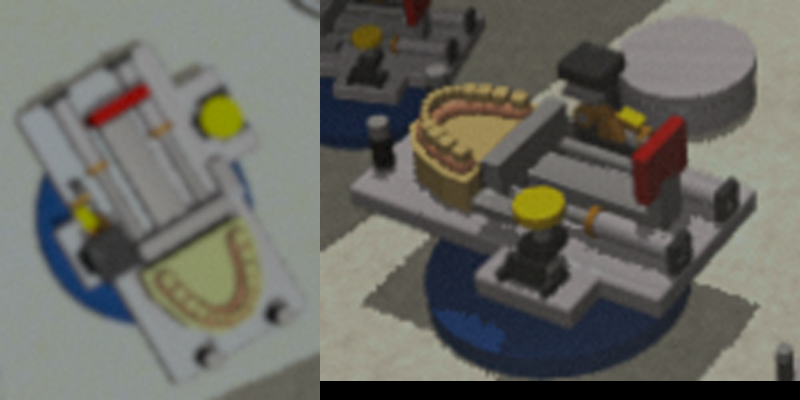

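```bash
cat >> h.py <<'E'
from scipy.spatial.transform import Rotation as Rn
YAW=np.deg2rad(30.5); PL=np.array([542.,-168.])
def cl2w(x,y): # clamp xy -> world xy, anchored at plunger
    c,s=np.cos(YAW),np.sin(YAW); return PL+np.array([[c,-s],[s,c]])@np.array([x-40,y+45])
def w2cl(p):
    c,s=np.cos(YAW),np.sin(YAW); return np.array([[c,s],[-s,c]])@(np.array(p[:2])-PL)+[40,-45]
def report(target=None):
    o=env.get_obs();Rm=Rn.from_rotvec(o['eef_rot']).as_matrix()
    print('t',round(o['t'],2),'tcp',o['ee_pos'].round(1),'clamp',w2cl(o['ee_pos']).round(1),'F',o['contact_force'].round(1),'w',round(o['grip_width'],2))
    print('tool x,y yaw deg',np.degrees(np.arctan2(Rm[1,:2],Rm[0,:2])).round(2),'z',Rm[:,2].round(3),'rel clamp',(np.degrees(np.arctan2(Rm[1,:2],Rm[0,:2]))-np.degrees(YAW)).round(2),'q6',o['joint_positions'][5].round(2))
    if target is not None: print('norm shift to',target,((Rm.T@(np.array(target)-o['ee_pos']))/120).round(4))
E
python3 - <<'E'
from h import *
p=onplane('top',[[435,316.6],[456.6,303.1]],86);d=p[0]-p[1];print(p.round(1),'post yaw',np.degrees(np.arctan2(-d[0],d[1])),np.hypot(*d[:2]))
# red tab top edge orientation
im=np.load('pics/t0.npz')['p'];h=cv2.cvtColor(im,cv2.COLOR_BGR2HSV)
m=cv2.inRange(h,(0,120,60),(9,255,255))|cv2.inRange(h,(171,120,60),(180,255,255));m[:205]=0;m[330:]=0
v,u=np.nonzero(m);w=onplane('top',np.c_[u,v],110)[:,:2];e,V=np.linalg.eigh(np.cov(w.T));a=V[:,1]*np.sign(V[1,1]);print('tab yaw',np.degrees(np.arctan2(-a[0],a[1])),w.mean(0),np.ptp(w@a),np.ptp(w@V[:,0]))
for q,n in(((-65,22),'post+'),((-65,-22),'post-'),((73,0),'tab'),((0,0),'org')): print(n,cl2w(*q).round(1))
report([542,-168,130])
E
```

```text
[[ 417.3 -162.8   86. ]
 [ 439.5 -199.1   86. ]] post yaw 31.39513965425559 42.54252959784917
tab yaw 31.03820462536504 [ 545.31363674 -112.31400422] 33.65551411583323 7.467294060012932
post+ [ 417.5 -163.6]
post- [ 439.9 -201.5]
tab [ 547.6 -112.5]
org [ 484.7 -149.5]
t 0.1 tcp [ 179.2 -598.5  196.3] clamp [-491.1 -231.8] F [0.1 0.8 0.5] w 1.0
tool x,y yaw deg [ -73.34 -163.34] z [-0.     0.001 -1.   ] rel clamp [-103.84 -193.84] q6 -0.11
norm shift to [542, -168, 130] [-2.5696 -3.9253  0.5553]
```

Emit:
carry_out(
  linear=[
    [-0.64, -0.98, 0],
    [-0.64, -0.98, 0],
    [-0.64, -0.98, 0],
    [-0.64, -0.98, 0],
  ],
  twist=[0, 0, 0, 0],
  claw=-1,
)

```text
t: 0.5
ee_pos: [272.2, -488.0, 196.9]
eef_rot: [-2.522, 1.871, 0.001]
contact_force: [-0.6, -0.6, -0.2]
grip_width: 0.33
```

Emit:
carry_out(
  linear=[
    [-0.64, -0.98, 0],
    [-0.64, -0.98, 0],
    [-0.64, -0.98, 0],
    [-0.64, -0.98, 0],
  ],
  twist=[0, 0, 0, 0],
)

```text
t: 0.9
ee_pos: [362.5, -381.4, 196.8]
eef_rot: [-2.523, 1.871, 0.001]
contact_force: [0.3, -0.0, 0.0]
grip_width: -0.002
```

Emit:
carry_out(
  linear=[
    [-0.64, -0.98, 0],
    [-0.64, -0.98, 0],
    [-0.64, -0.98, 0],
    [-0.64, -0.98, 0],
  ],
  twist=[0, 0, 0, 0],
)

```text
t: 1.3
ee_pos: [453.0, -274.8, 196.6]
eef_rot: [-2.523, 1.872, 0.0]
contact_force: [0.2, 0.1, -0.6]
grip_width: -0.001
```

Emit:
carry_out(
  linear=[
    [-0.64, -0.98, 0.2],
    [-0.64, -0.98, 0.2],
    [-0.64, -0.98, 0.2],
    [-0.64, -0.98, 0.2],
    [-0.64, -0.98, 0.2],
  ],
  twist=[-0.125, -0.125, -0.125, -0.125, -0.125],
)

```text
t: 1.8
ee_pos: [541.7, -170.2, 172.3]
eef_rot: [2.734, -1.546, -0.001]
contact_force: [0.2, -0.5, 0.2]
grip_width: -0.001
```

```bash
sed -i 's/30\.5/31.0/' h.py; python3 - <<'E'
from h import *
report([542,-168,110])
for n in('top','scene'):
    p,_=snap(n,n+'1')
a=cv2.imread('pics/top1.png')[190:340,340:500];b=cv2.imread('pics/scene1.png')[170:350,110:300]
cv2.imwrite('pics/c2.png',np.hstack([cv2.resize(a,(400,375)),cv2.resize(b,(396,375))]))
E
```

```text
t 1.8 tcp [ 541.7 -170.2  172.3] clamp [ 38.6 -46.7] F [ 0.2 -0.5  0.2] w -0.0
tool x,y yaw deg [ -58.97 -148.97] z [-0.001 -0.    -1.   ] rel clamp [ -89.97 -179.97] q6 0.61
norm shift to [542, -168, 110] [-0.0143 -0.0121  0.519 ]
```

View pics/c2.png

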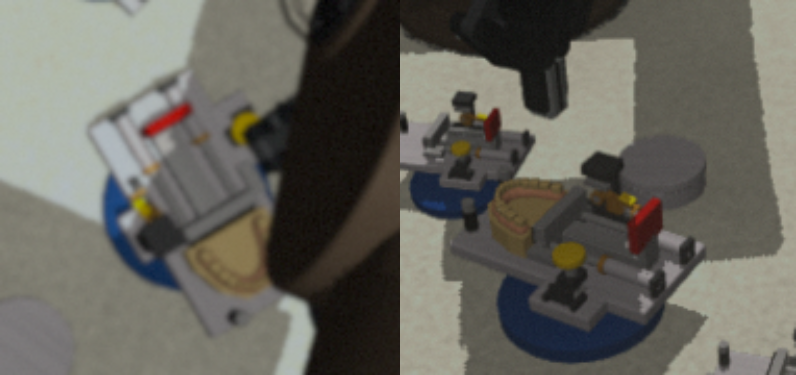

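The shut fingers hang just above the yellow head (top crop 243,127; scene crop tip 548,115 over head 569,255). The rest of the clamp looks unchanged. Now I'll lower and press.

Emit:
carry_out(
  linear=[
    [-0.014, -0.012, 0.3],
    [-0.014, -0.012, 0.58],
    [-0.014, -0.012, 0.62],
    [-0.014, -0.012, 0.65],
    [-0.014, -0.012, 0.665],
    [-0.014, -0.012, 0.68],
    [-0.014, -0.012, 0.695],
    [-0.014, -0.012, 0.705],
  ],
  twist=[0, 0, 0, 0, 0, 0, 0, 0],
)

```text
t: 2.7
ee_pos: [542.4, -167.5, 88.7]
eef_rot: [2.734, -1.547, 0.002]
contact_force: [-0.2, -0.2, 0.1]
grip_width: -0.002
```

Emit:
carry_out(
  linear=[
    [0, 0, 0.008],
    [0, 0, 0.016],
    [0, 0, 0.016],
    [0, 0, 0.016],
    [0, 0, 0.016],
  ],
  twist=[0, 0, 0, 0, 0],
)

```text
t: 3.2
ee_pos: [542.2, -167.4, 86.3]
eef_rot: [2.734, -1.547, 0.0]
contact_force: [0.4, 0.8, 0.4]
grip_width: -0.003
```

Emit:
carry_out(
  linear=[
    [0, 0, 0.008],
    [0, 0, 0.016],
    [0, 0, 0.016],
    [0, 0, 0.016],
    [0, 0, 0.016],
  ],
  twist=[0, 0, 0, 0, 0],
)

```text
t: 3.7
ee_pos: [542.2, -167.4, 84.3]
eef_rot: [2.734, -1.547, 0.0]
contact_force: [0.0, 0.1, -0.2]
grip_width: -0.003
```

Emit:
carry_out(
  linear=[
    [0, 0, 0.008],
    [0, 0, 0.016],
    [0, 0, 0.016],
  ],
  twist=[0, 0, 0],
)

```text
t: 4.0
ee_pos: [542.1, -167.4, 82.3]
eef_rot: [2.734, -1.547, -0.0]
contact_force: [0.3, 0.2, 0.7]
grip_width: -0.0
```

```bash
python3 - <<'E'
from h import *
report()
snap('top','top3');snap('scene','scene3')
a=cv2.imread('pics/top3.png')[190:340,340:500];b=cv2.imread('pics/scene3.png')[210:350,120:280]
cv2.imwrite('pics/c3.png',np.hstack([cv2.resize(a,(320,300)),cv2.resize(b,(480,420))[:300] if 0 else cv2.resize(b,(343,300))]))
E
```

```text
t 4.0 tcp [ 542.1 -167.4   82.3] clamp [ 40.4 -44.5] F [0.3 0.2 0.7] w -0.0
tool x,y yaw deg [ -59.01 -149.01] z [-0.  0. -1.] rel clamp [ -90.01 -180.01] q6 0.61
```

View pics/c3.png

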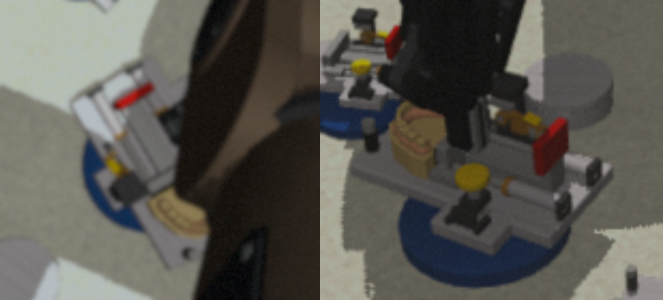

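```bash
python3 - <<'E'
from h import *
o=env.get_obs();tc=o['ee_pos']
print('tcp px',proj('scene',[tc,tc+[0,0,30]]).round(1),proj('top',[tc]).round(1))
for f in('s0','scene1','scene3'):
    z=np.load(f'pics/{f}.npz');p,d=z['p'],z['d'];h=cv2.cvtColor(p,cv2.COLOR_BGR2HSV);m=cv2.inRange(h,(20,170,60),(34,255,255));m[:, :170]=0;m[:,212]=0;m[:275]=0;m[320:]=0;m[:,210:]=0
    v,u=np.nonzero(m);print(f,len(u),u.mean(),v.mean(),u.min(),u.max(),v.min(),v.max(),'med depth pt',np.median(deproj('scene',np.c_[u,v],d[v,u]),0).round(1))
z=np.load('pics/scene3.npz');uv=[[190,255],[192,265],[188,275],[195,270],[184,270],[191,280]];print(deproj('scene',uv,[z['d'][v,u] for u,v in uv]).round(1))
b=z['p'][240:320,140:240];cv2.imwrite('pics/c4.png',cv2.resize(b,None,fx=8,fy=7,interpolation=cv2.INTER_CUBIC))
E
```

```text
tcp px [[191.3 297.7]
 [189.2 280.9]] [[436.1 241.4]]
s0 159 190.66037735849056 291.9496855345912 183 198 286 298 med depth pt [ 544.5 -168.2   94.6]
scene1 159 190.61006289308176 292.2641509433962 183 198 286 298 med depth pt [ 544.9 -168.3   94.6]
scene3 158 190.64556962025316 292.23417721518985 183 198 286 298 med depth pt [ 545.2 -168.3   94.6]
[[ 556.6 -167.3  165. ]
 [ 553.7 -165.   146. ]
 [ 551.3 -171.5  130.3]
 [ 553.7 -161.6  136.2]
 [ 550.8 -176.   140.2]
 [ 549.2 -167.3  118.6]]
```

View pics/c4.png

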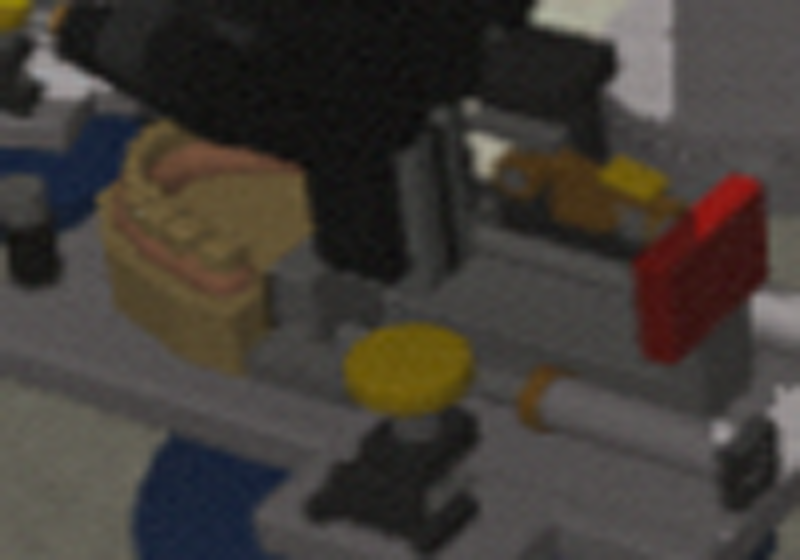

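The plunger has not moved: its head is still at z 94.6. By depth the real fingertips end about 30 mm above the reported TCP. I'll measure that before going on.

```bash
python3 - <<'E'
from h import *
d=np.load('pics/scene3.npz')['d'];v,u=np.mgrid[240:300,160:215];v=v.ravel();u=u.ravel()
P=deproj('scene',np.c_[u,v],d[v,u]);C=np.array([w2cl(p) for p in P]);
m=(np.abs(C[:,0]-40)<25)&(np.abs(C[:,1]+45)<25)&(P[:,2]>97)&(P[:,2]<160)
for z in range(97,160,6):
    k=m&(P[:,2]>=z)&(P[:,2]<z+6)
    if k.sum()>3: print(z,k.sum(),'cx',C[k,0].min().round(1),C[k,0].max().round(1),'cy',C[k,1].min().round(1),C[k,1].max().round(1),'wx',np.median(P[k,0]).round(1),'wy',np.median(P[k,1]).round(1))
o=env.get_obs();print(o['joint_positions'].round(3),o['grip_width'])
E
```

```text
97 6 cx 39.3 44.7 cy -50.9 -41.2 wx 546.2 wy -169.1
115 12 cx 34.2 49.4 cy -51.1 -48.1 wx 549.2 wy -169.0
121 50 cx 34.0 53.8 cy -56.3 -35.7 wx 551.8 wy -165.7
127 82 cx 34.5 53.1 cy -58.3 -29.7 wx 551.4 wy -170.4
133 69 cx 32.7 53.5 cy -58.4 -28.8 wx 551.7 wy -169.8
139 76 cx 34.4 54.3 cy -58.0 -29.7 wx 551.6 wy -171.2
145 66 cx 35.2 53.5 cy -58.8 -28.4 wx 551.8 wy -167.8
151 48 cx 44.7 54.0 cy -58.5 -33.2 wx 552.9 wy -163.2
157 17 cx 47.5 54.6 cy -57.5 -30.3 wx 555.3 wy -165.5
[-0.416  0.552  1.817 -0.     0.773  0.614] -0.0033485894996755283
```

Emit:
carry_out(
  linear=[
    [0, 0, 0.05],
    [0, 0, 0.09],
    [0, 0, 0.11],
    [0, 0, 0.12],
    [0, 0, 0.128],
    [0, 0, 0.136],
    [0, 0, 0.144],
  ],
  twist=[0, 0, 0, 0, 0, 0, 0],
)

```text
t: 4.8
ee_pos: [542.2, -167.4, 65.2]
eef_rot: [2.734, -1.547, 0.0]
contact_force: [-0.4, 0.1, -0.0]
grip_width: 0.003
```

Emit:
carry_out(
  linear=[
    [0, 0, 0.008],
    [0, 0, 0.016],
    [0, 0, 0.024],
  ],
  twist=[0, 0, 0],
)

```text
t: 5.1
ee_pos: [542.2, -167.4, 62.2]
eef_rot: [2.734, -1.547, 0.0]
contact_force: [0.6, -0.2, 0.5]
grip_width: -0.001
```

Emit:
carry_out(
  linear=[
    [0, 0, 0.008],
    [0, 0, 0.016],
    [0, 0, 0.016],
  ],
  twist=[0, 0, 0],
)

```text
t: 5.4
ee_pos: [542.2, -167.5, 60.5]
eef_rot: [2.734, -1.547, 0.0]
contact_force: [-1.3, 1.0, 4.0]
grip_width: -0.001
```

Emit:
carry_out(
  linear=[
    [0, 0, 0.008],
    [0, 0, 0.016],
    [0, 0, 0.016],
  ],
  twist=[0, 0, 0],
)

```text
t: 5.7
ee_pos: [542.2, -167.4, 58.3]
eef_rot: [2.734, -1.547, 0.0]
contact_force: [-1.0, 0.2, 1.6]
grip_width: -0.001
```

```bash
cat >> h.py <<'E'
def plung(f):
    p,d=snap('scene',f);h=cv2.cvtColor(p,cv2.COLOR_BGR2HSV);m=cv2.inRange(h,(20,170,60),(34,255,255));m[:,:170]=0;m[:275]=0;m[320:]=0;m[:,210:]=0
    v,u=np.nonzero(m);P=deproj('scene',np.c_[u,v],d[v,u]);print('yel',len(u),u.min(),u.max(),v.min(),v.max(),'z pct',np.percentile(P[:,2],[10,50,90]).round(1))
    v,u=np.mgrid[240:300,160:215];v=v.ravel();u=u.ravel();P=deproj('scene',np.c_[u,v],d[v,u])
    px=p[v,u].max(1)
    k=(np.hypot(P[:,0]-545,P[:,1]+168)<20)&(px<60)&(P[:,2]>88);print('lowest dark',np.sort(P[k,2])[:8].round(1) if k.any() else None)
E
python3 -c "
from h import *
report();plung('s5')"
```

```text
t 5.7 tcp [ 542.2 -167.4   58.3] clamp [ 40.5 -44.6] F [-1.   0.2  1.6] w -0.0
tool x,y yaw deg [ -59.02 -149.02] z [ 0. -0. -1.] rel clamp [ -90.02 -180.02] q6 0.61
yel 70 183 198 293 299 z pct [88.8 91.2 93.2]
lowest dark [92.8 95.3 95.9 96.1 96.1 97.1 97.9 98.1]
```

Emit:
carry_out(
  linear=[
    [0, 0, 0.008],
    [0, 0, 0.016],
    [0, 0, 0.024],
    [0, 0, 0.032],
    [0, 0, 0.036],
    [0, 0, 0.036],
  ],
  twist=[0, 0, 0, 0, 0, 0],
)

```text
t: 6.35
ee_pos: [542.1, -167.4, 54.0]
eef_rot: [2.734, -1.547, -0.0]
contact_force: [-0.1, 0.1, 0.5]
grip_width: -0.002
```

Emit:
carry_out(
  linear=[
    [0, 0, 0.006],
    [0, 0, 0.012],
    [0, 0, 0.012],
    [0, 0, 0.012],
  ],
  twist=[0, 0, 0, 0],
)

```text
t: 6.75
ee_pos: [542.2, -167.4, 52.7]
eef_rot: [2.734, -1.547, 0.0]
contact_force: [0.0, -0.4, -0.5]
grip_width: -0.005
```

Emit:
carry_out(
  linear=[
    [0, 0, 0.006],
    [0, 0, 0.012],
    [0, 0, 0.012],
  ],
  twist=[0, 0, 0],
)

```text
t: 7.05
ee_pos: [542.2, -167.4, 51.5]
eef_rot: [2.734, -1.547, 0.0]
contact_force: [-0.6, 0.3, 3.2]
grip_width: 0.0
```

```bash
python3 -c "
from h import *
report();plung('s6')"
```

```text
t 7.05 tcp [ 542.2 -167.4   51.5] clamp [ 40.5 -44.6] F [-0.6  0.3  3.2] w 0.0
tool x,y yaw deg [ -59.01 -149.01] z [ 0. -0. -1.] rel clamp [ -90.01 -180.01] q6 0.61
yel 64 184 198 297 303 z pct [82.3 84.6 86.7]
lowest dark [88.6 89.4 91.  91.1 91.2 91.2 91.4 91.5]
```

Emit:
carry_out(
  linear=[
    [0, 0, -0.15],
    [0, 0, -0.34],
    [0, 0, -0.34],
    [-0.2, -0.04, -0.34],
    [-0.37, -0.075, -0.34],
    [-0.37, -0.075, -0.34],
    [-0.37, -0.075, -0.34],
  ],
  twist=[0, 0, 0, 0, 0, 0, 0],
)

```text
t: 7.8
ee_pos: [527.0, -124.2, 91.8]
eef_rot: [2.735, -1.546, -0.0]
contact_force: [0.4, -0.5, 0.2]
grip_width: 0.0
```

```bash
python3 - <<'E'
from h import *
report();plung('s7')
snap('top','top7');a=cv2.imread('pics/top7.png')[190:340,340:500];b=cv2.imread('pics/s7.png')[220:330,130:260]
cv2.imwrite('pics/c5.png',np.hstack([cv2.resize(a,(384,360)),cv2.resize(b,(416,360))]))
E
```

```text
t 7.8 tcp [ 527.  -124.2   91.8] clamp [49.7  0.3] F [ 0.4 -0.5  0.2] w 0.0
tool x,y yaw deg [ -58.95 -148.95] z [-0. -0. -1.] rel clamp [ -89.95 -179.95] q6 0.68
yel 149 184 198 292 303 z pct [83.3 85.5 87. ]
lowest dark None
```

View pics/c5.png

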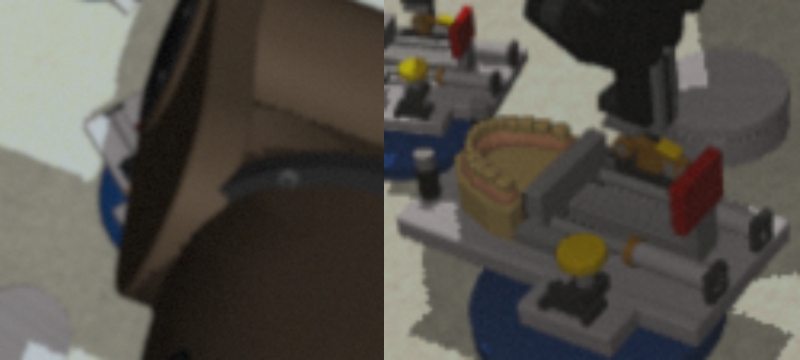

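The plunger is down (head at scene crop 582,252, z≈86), the pawl is still down and the fingers hang in front of the tab. Now I'll go down to just above the slide cover, then push.

Emit:
carry_out(
  linear=[
    [0, 0, 0.15],
    [0, 0, 0.28],
    [0, 0, 0.32],
    [0, 0, 0.345],
    [0, 0, 0.345],
  ],
  twist=[0, 0, 0, 0, 0],
)

```text
t: 8.4
ee_pos: [527.2, -125.0, 50.6]
eef_rot: [2.734, -1.548, 0.0]
contact_force: [-0.2, -0.1, 0.0]
grip_width: -0.002
```

Emit:
carry_out(
  linear=[
    [0, -0.015, 0],
    [0, -0.03, 0],
    [0, -0.03, 0],
  ],
  twist=[0, 0, 0],
)

```text
t: 8.7
ee_pos: [530.5, -122.8, 51.1]
eef_rot: [-2.734, 1.547, -0.002]
contact_force: [1.2, -0.5, 0.2]
grip_width: 0.001
```

Emit:
carry_out(
  linear=[
    [0, -0.015, 0],
    [0, -0.03, 0],
    [0, -0.03, 0],
  ],
  twist=[0, 0, 0],
)

```text
t: 9.0
ee_pos: [533.4, -120.9, 50.7]
eef_rot: [2.734, -1.547, 0.0]
contact_force: [-0.1, -0.1, -0.8]
grip_width: -0.003
```

Emit:
carry_out(
  linear=[
    [0, -0.015, 0],
    [0, -0.03, 0],
    [0, -0.03, 0],
  ],
  twist=[0, 0, 0],
)

```text
t: 9.3
ee_pos: [535.0, -119.7, 50.6]
eef_rot: [2.733, -1.546, -0.003]
contact_force: [-8.6, -8.2, 4.9]
grip_width: 0.003
```

```bash
python3 - <<'E'
from h import *
report();snap('scene','s8');b=cv2.imread('pics/s8.png')[220:330,130:270]
cv2.imwrite('pics/c6.png',cv2.resize(b,(764,600)))
E
```

```text
t 9.3 tcp [ 535.  -119.7   50.6] clamp [58.9 -0. ] F [-8.6 -8.2  4.9] w 0.0
tool x,y yaw deg [ -59. -149.] z [-0.003 -0.    -1.   ] rel clamp [ -90. -180.] q6 0.69
```

View pics/c6.png

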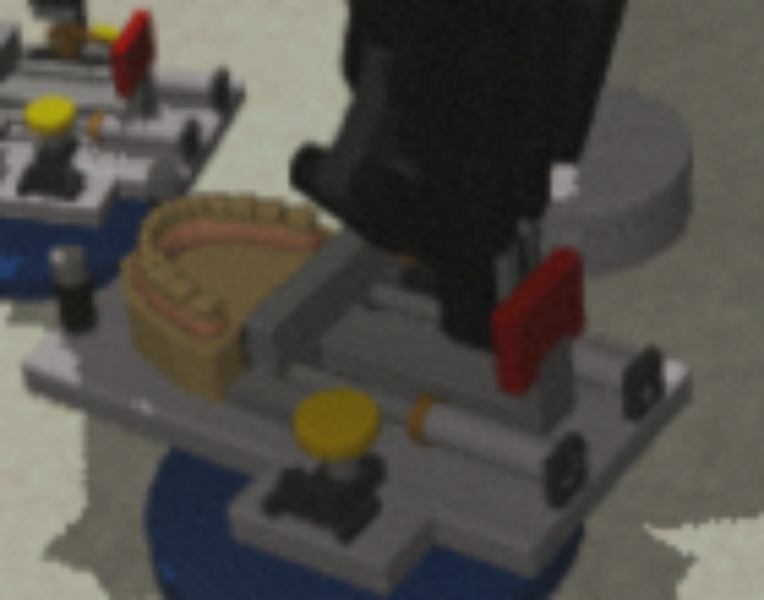

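The fingers touch the tab at about 12 N with the jaw still on its ratchet. I'll push on in small rows.

Emit:
carry_out(
  linear=[
    [0, -0.015, 0],
    [0, -0.03, 0],
    [0, -0.045, 0],
    [0, -0.06, 0],
    [0, -0.07, 0],
    [0, -0.07, 0],
  ],
  twist=[0, 0, 0, 0, 0, 0],
)

```text
t: 9.95
ee_pos: [542.0, -115.6, 50.6]
eef_rot: [2.733, -1.546, -0.004]
contact_force: [-10.4, -9.1, 5.1]
grip_width: -0.0
```

Emit:
carry_out(
  linear=[
    [0, -0.015, 0],
    [0, -0.03, 0],
    [0, -0.045, 0],
    [0, -0.06, 0],
    [0, -0.06, 0],
  ],
  twist=[0, 0, 0, 0, 0],
)

```text
t: 10.45
ee_pos: [548.0, -112.0, 50.6]
eef_rot: [2.732, -1.546, -0.004]
contact_force: [-9.9, -8.9, 5.4]
grip_width: -0.001
```

```bash
python3 -c "
from h import *
report()"
```

```text
t 10.45 tcp [ 548.  -112.    50.6] clamp [74.  -0.1] F [-9.9 -8.9  5.4] w -0.0
tool x,y yaw deg [ -59.01 -149.01] z [-0.003 -0.001 -1.   ] rel clamp [ -90.01 -180.01] q6 0.71
```

Emit:
carry_out(
  linear=[
    [0, -0.012, 0],
    [0, -0.024, 0],
    [0, -0.036, 0],
    [0, -0.036, 0],
    [0, -0.036, 0],
    [0, -0.036, 0],
  ],
  twist=[0, 0, 0, 0, 0, 0],
)

```text
t: 11.05
ee_pos: [551.7, -109.8, 50.6]
eef_rot: [2.732, -1.546, -0.004]
contact_force: [-11.0, -8.7, 5.2]
grip_width: 0.002
```

```bash
python3 - <<'E'
from h import *
report();plung('s9');b=cv2.imread('pics/s9.png')[220:330,130:270]
cv2.imwrite('pics/c7.png',cv2.resize(b,(764,600)))
E
```

```text
t 11.05 tcp [ 551.7 -109.8   50.6] clamp [78.3 -0.1] F [-11.   -8.7   5.2] w 0.0
tool x,y yaw deg [ -59.01 -149.01] z [-0.003 -0.001 -1.   ] rel clamp [ -90.01 -180.01] q6 0.72
yel 152 184 198 291 303 z pct [83.5 85.6 86.7]
lowest dark None
```

View pics/c7.png

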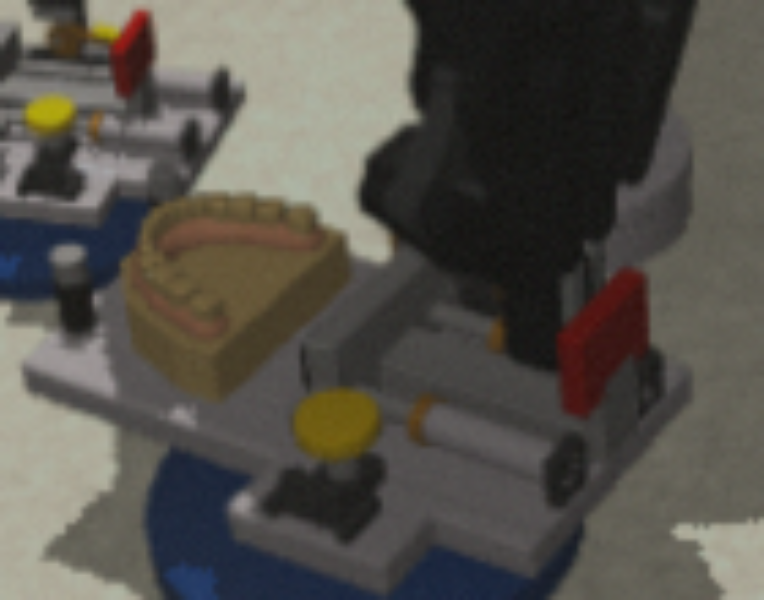

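```bash
python3 - <<'E'
from h import *
for f in('s0','s8','s9'):
    z=np.load(f'pics/{f}.npz');p,d=z['p'],z['d'];h=cv2.cvtColor(p,cv2.COLOR_BGR2HSV);m=cv2.inRange(h,(0,140,50),(9,255,255))|cv2.inRange(h,(171,140,50),(180,255,255));m[:258]=0;m[305:]=0;m[:,:205]=0;m[:,260:]=0
    v,u=np.nonzero(m);P=deproj('scene',np.c_[u,v],d[v,u]);C=np.array([w2cl(q) for q in P]);print(f,len(u),np.median(C,0).round(1),np.percentile(C[:,0],[85,95]).round(1),np.median(P[:,2]))
    k=v.argmax();print('bottom px',u[v>=v.max()-1].mean(),v.max(),'right',u.max())
p,d=snap('top','top9')
print('proj pawl tip up/dn top',proj('top',[[*cl2w(33,34),99],[*cl2w(40,34),70]]).round(),'scene',proj('scene',[[*cl2w(33,34),99],[*cl2w(40,34),70],[*cl2w(12,42),104]]).round())
a=p[200:330,340:480];b=np.load('pics/s9.npz')['p'][235:305,175:260]
f=lambda q:np.clip(cv2.resize(q,(400,400),interpolation=cv2.INTER_CUBIC)*2.0,0,255).astype(np.uint8)
cv2.imwrite('pics/c8.png',np.hstack([f(a),f(b)]))
E
```

```text
s0 193 [75.4 -5.3] [76.6 77. ] 106.12980744633217
bottom px 222.6 291 right 234
s8 265 [77.6 -5. ] [78.9 79.4] 103.04935130916272
bottom px 223.77777777777777 291 right 236
s9 262 [97.2 -4.5] [98.3 98.8] 103.20517832384985
bottom px 235.77777777777777 295 right 247
proj pawl tip up/dn top [[400. 269.]
 [395. 266.]] scene [[216. 257.]
 [221. 274.]
 [207. 248.]]
```

View pics/c8.png

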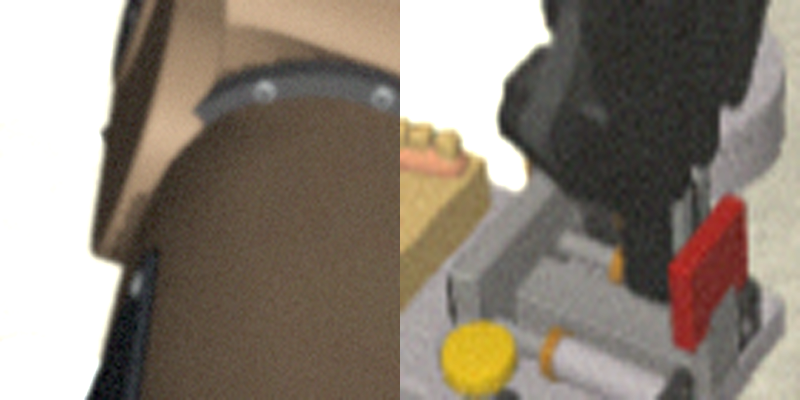

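```bash
python3 - <<'E'
from h import *
for f in('s0','s9'):
    z=np.load(f'pics/{f}.npz');p,d=z['p'],z['d']
    for v in range(268,284,2):
        print(f,v,[(u,p[v,u].tolist(),np.r_[w2cl(q:=deproj('scene',[[u,v]],[d[v,u]])[0]),q[2]].round().astype(int).tolist()) for u in(217,219,221,223)])
E
```

```text
s0 268 [(217, [33, 55, 71], [28, 40, 73]), (219, [26, 64, 81], [33, 39, 76]), (221, [23, 74, 93], [35, 41, 75]), (223, [43, 91, 119], [39, 40, 77])]
s0 270 [(217, [70, 84, 97], [21, 50, 60]), (219, [81, 86, 90], [36, 35, 76]), (221, [37, 67, 91], [36, 39, 73]), (223, [42, 83, 112], [40, 39, 74])]
s0 272 [(217, [56, 63, 70], [33, 33, 72]), (219, [79, 83, 85], [35, 35, 72]), (221, [47, 80, 101], [41, 32, 76]), (223, [67, 73, 110], [71, -6, 112])]
s0 274 [(217, [32, 36, 37], [33, 33, 69]), (219, [51, 52, 52], [38, 31, 71]), (221, [35, 46, 93], [69, -9, 110]), (223, [25, 30, 131], [70, -5, 108])]
s0 276 [(217, [36, 38, 40], [33, 32, 65]), (219, [30, 32, 73], [69, -14, 110]), (221, [22, 28, 130], [73, -14, 111]), (223, [22, 27, 134], [74, -11, 110])]
s0 278 [(217, [112, 114, 115], [41, 21, 72]), (219, [50, 51, 89], [466, -574, 638]), (221, [24, 28, 101], [74, -16, 109]), (223, [29, 32, 100], [74, -12, 107])]
s0 280 [(217, [80, 80, 81], [42, 19, 70]), (219, [51, 55, 78], [70, -16, 105]), (221, [24, 26, 68], [73, -16, 105]), (223, [21, 24, 62], [75, -14, 105])]
s0 282 [(217, [106, 107, 110]
[... 643 characters left out ...]
7, 29, 30], [37, 32, 70]), (221, [23, 33, 39], [72, -13, 114]), (223, [20, 24, 23], [75, -12, 114])]
s9 276 [(217, [28, 28, 29], [33, 32, 65]), (219, [26, 31, 31], [37, 31, 67]), (221, [29, 31, 31], [40, 32, 68]), (223, [21, 21, 22], [75, -12, 110])]
s9 278 [(217, [68, 73, 73], [41, 20, 73]), (219, [63, 63, 64], [46, 18, 75]), (221, [33, 48, 60], [49, 19, 76]), (223, [23, 25, 26], [73, -10, 105])]
s9 280 [(217, [71, 73, 77], [41, 19, 69]), (219, [68, 77, 82], [47, 17, 73]), (221, [27, 63, 89], [50, 17, 74]), (223, [24, 27, 29], [75, -13, 104])]
s9 282 [(217, [71, 72, 73], [37, 24, 61]), (219, [45, 62, 75], [49, 13, 72]), (221, [28, 60, 82], [51, 16, 72]), (223, [21, 22, 23], [75, -13, 101])]
```

Emit:
carry_out(
  linear=[
    [0, -0.004, 0],
    [0, -0.004, 0],
    [0, -0.004, 0],
    [0, -0.004, 0],
    [0, -0.004, 0],
  ],
  twist=[0, 0, 0, 0, 0],
)

```text
t: 11.65
ee_pos: [552.1, -109.5, 50.6]
eef_rot: [2.732, -1.546, -0.004]
contact_force: [-11.4, -10.1, 5.9]
grip_width: 0.003
```

```bash
python3 - <<'E'
from h import *
report();plung('s10')
a,b=np.load('pics/s0.npz')['p'],np.load('pics/s10.npz')['p']
for n,(x,y,w,h) in dict(jar=(65,330,50,60),cast2=(155,375,50,50)).items(): print(n,'mean diff',np.abs(a[y:y+h,x:x+w].astype(int)-b[y:y+h,x:x+w]).mean().round(1))
print(np.abs(env.get_obs()['qd']).max());env.finish_job()
E
```

```text
t 11.65 tcp [ 552.1 -109.5   50.6] clamp [78.7 -0.1] F [-11.4 -10.1   5.9] w 0.0
tool x,y yaw deg [ -59.01 -149.01] z [-0.003 -0.001 -1.   ] rel clamp [ -90.01 -180.01] q6 0.72
yel 152 184 198 291 303 z pct [83.2 85.4 86.7]
lowest dark None
jar mean diff 17.7
cast2 mean diff 17.9
0.0009499547564577086
the job is handed in; nothing more can be done
```

I pressed the yellow plunger down to its stop, pushed the red tab back past the release point, and handed in at t ≈ 11.7 s with the shut fingers still holding it. I never saw the brass pawl up, because the gripper and arm hid it in both cameras. That it was thrown rests on how far the jaw moved.

**Last checks**
- **Plunger:** the head stayed at about z 86 mm, which is fully down.
- **Jaw:** the tab moved about 20 mm from its ratchet position, so I put the jaw at about 31–32 mm. That is past the 27 mm throw point and short of the 34 mm back stop.
- **Hold:** the fingers press the tab with about 15 N, which fits the spring carried by the hand alone, and the arm is still.
- **Cast:** it looked upright and in its place in the last clear picture.

**What failed or disagreed**
- **First press:** it missed because the real fingertips sit about 33 mm above the reported tool point. Nothing was touched; I measured the offset from depth and pressed again.
- **Things around the clamp:** my picture comparison for the jar and the white cast was inconclusive, showing a difference of about 18 grey levels, probably from the arm's shadow. I did not check the wax tin by measurement. The tool stayed well above all three and met no unexpected force.

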